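Knock out the stay, catch the case lid on the finger, lower it shut

ROBOT

A 6-joint arm with a two-finger parallel gripper is mounted at the origin on a cart in front of the work surface, level with it; the furniture and walls round the work are solid. World frame = base frame: x ahead of the robot, y to its left, z up, the work surface at z = 0. Lengths are in m, angles in rad, forces in N, time in s.
With the tool pointing down it reaches from about 0.3 to 0.775 m from the base axis. Payload 14.6 kg.
Tool frame: the origin (TCP) lies between the finger pads; the fingertips stand ctrl.tip_extent ahead of it and the grasp point (between the pads) lies 3 mm ahead of it (ctrl.tip_extent is the distance from the TCP to the fingertips, in m); z points along the fingers, y is the line along which they close (so a half turn about z gives the same grasp; the last joint's range is limited). The gripper opens to 94 mm and grips with 3 to 60 N. Pads are 16 mm wide; open, the fingers measure 119 mm over their backs; the gripper's body (75 mm by 177 mm) begins 78 mm behind the grasp point.
Start: joints at [1.23, 0.3, 1.521, -0, 1.321, -0.067], TCP at [0.149, 0.53, 0.227] pointing down, gripper open.
Joint ranges: [-3.03, 3.03], [-0.79, 2.21], [0.23, 2.52], [-1.04, 4.18], [0, 3.07], [-2.55, 2.55]. Speed limits (rad/s): [2.22, 2.22, 2.57, 3.14, 3.14, 3.14].

INTERFACE

Orientations are given as [roll, pitch, yaw] about the fixed x, y, z axes, in that order (R = Rz(yaw) Ry(pitch) Rx(roll)).
In Python, from station import ctrl, viewer, job, get_obs gives the robot as it stands (ctrl), with the cameras (viewer), the job (job) and the readings as plain functions.
- The arm moves only by the tool shift_gripper, called after "Emit:" by a JSON object that holds its "op" and its "data". Schema: {"type":"object","properties":{"plan":{"type":"array","items":{"type":"number"},"minItems":6,"maxItems":60},"jaw":{"type":"number"},"grip_force":{"type":"number"},"only":{"type":"string"},"quiet":{"type":"boolean"},"lines":{"type":"string"}},"required":["plan"],"additionalProperties":false}. plan is one flat list of numbers that holds 1 to 10 rows one after another, with no inner brackets; each row has 6 numbers: dx, dy, dz in m, then a rotation vector rx, ry, rz in rad; each row shifts and turns the commanded pose from where the row before left it, along the tool's axes as they then stand; what a row does not reach is not made up. A row lasts 1/10 s, in which the tool goes at most 0.05 m and 0.15 rad, less where a joint would pass 70% of its speed; a pose out of reach is approached as far as the arm can. jaw is the finger opening in m, set as the call begins (left out keeps the last). The fingers move at their own pace and stop on an object; grip_force is the grip in N (left out, the last holds). Time passes only in rows, so rows that do not move let the fingers close. The tool returns the time, the measured TCP pose, the force, the opening and the grip force at its end. only (a regular expression) keeps the lines of the reply that match it, lines (a string "A,B") keeps lines A to B, and quiet returns only ok. Input that does not fit is refused with a message, and nothing moves.
- get_obs(): the state, without advancing time (a new reading comes with each control period).
- viewer.camera(name): name is "scene" or "side" or "wrist"; returns a dict with "pixels" (480x640x3 uint8, blue, green, red), "fx", "fy", "cx", "cy" (pixels), "extrinsics" (4x4, takes a point from camera to world coordinates). Camera axes: x right, y up, looking along -z (the intrinsics and any distortion apply to the point x, -y, -z); pixel columns grow to the right and rows downward; lengths in m; the calibration is good to about 2 mm. A picture is of the moment at which its call begins. There is no depth.
- job.hand_in(): hands the job in; it is judged then, once.
The state is a dict: "time_s": time; "qpos": joint angles; "joint_vel": joint speeds; "tau": joint torques, N m; "ee_pos": TCP position; "eef_rot": TCP orientation; "force": force on the tool from outside, world axes, zero at the start; "moment": the same for the moment, N m; "grip_width": finger opening in m; "grip_force": force on a finger pad.
Only numpy, scipy, OpenCV 4.12 (cv2) and the standard library are available. Lean on these libraries where they do the work, as an engineer would, in place of code of your own. Each camera call takes 0.05 s, during which the arm holds its last target. There are 200 camera calls.

TASK

The metal-detector test pieces are back in their grey case, so shut it: with a fingertip, push the stay over to the right so that it folds down into the case, catch the falling lid on the back of the finger while it is still well open, and lower it gently until it is fully shut, without letting it slam. Only touch and push: grip nothing, do not lift the lid further open, and leave the test pieces and the other things on the bench where they are.

Things in the scene. Friction and masses are not known exactly. Their poses are not given: they have to be found in the camera images.
- test_case: grey plastic case standing fast on the bench, 175 (its x) x 180 (y) x 75 mm high without the lid, walls 5 mm, an open draw latch 34 mm wide standing out 8 mm in the middle of the front. Origin: centre of its underside. +x points from the front (towards the robot) to the hinge side, +y to its left side, z up. The test pieces lie in foam inside, below z = 40 mm
- lid_hinge (a point): middle of the lid's hinge axis, which is parallel to the case's y; in the case's frame x = +91.5, y = 0, z = 77 mm
- lid (a joint): lid angle (rad): 0 shut, about 0.84 at the start, propped on the stay. Flat grey plate 184 mm wide, 10 mm thick, 190 mm from hinge axis to front lip, underside 2 mm below the axis; shut, it lies on the rim and its lip stands out 11 mm beyond the front wall. It weighs 0.28 to 0.56 kg (1 to 3 N at the lip); only the stay holds it, without it the lid falls shut within half a second
- lid_lip (a point): middle of the lid's lower front edge (lip), 190 mm from the hinge axis; at the height of the rim, 75 mm, when shut
- stay_pivot (a point): pivot of the stay, by the left wall; in the case's frame x = -33, y = +63, z = 64 mm. The stay swings only in the plane x = -33 mm of the case
- stay (a joint): angle of the stay (rad), a steel rod 8 mm thick with a 14 mm roller at its tip: 1.69 standing under the lid, leaning slightly to the case's left against its stop; 1.57 upright; 0 folded flat to the right across the case (pivot to tip: y = -cos, z = +sin of the angle). A push to the right of under 1 N takes it over upright; then it runs away to the right and the lid falls
- stay_tip (a point): axle of the roller at the stay's tip, 139 mm from the pivot, 7 mm below the lid's underside and 14 mm behind the lip while it props the lid
- wand_fe: test piece: flat grey plastic bar 26 x 154 x 14 mm in the front slot of the foam; origin under its middle
- wand_sus: test piece: flat red plastic bar 26 x 154 x 14 mm in the rear slot of the foam; origin under its middle
- label_roll_1: white roll of labels standing on the bench, 69 mm across, 60 mm high; leave it alone; origin under its middle
- scraper: hand scraper with a blue handle, 77 x 174 x 19 mm, lying near the front left corner of the bench; leave it alone; origin under its middle
- box_cutter: orange box cutter, 29 x 157 x 22 mm, lying right of the middle of the bench; leave it alone; origin under its middle
- foam_stack: stack of white foam trays, 209 x 185 x 63 mm, at the front right; leave it alone; origin under its middle

How it is judged:
By the outcome, as a careful person would: the job done as asked, in the order asked, and still so for the second after the job is handed in, with the robot touching nothing.
It also fails if it takes over 38 s, if anything falls off the work surface, if the arm or the gripper's body presses on something with over 40 N, if the wrist force passes 120 N, or if a joint passes its speed limit or range.

## Working session

There is one attempt and no reset: what is moved stays moved. The work goes in short steps, Python scripts to look and compute and a tool call to move; the robot and the scene stay as the last step left them, time stands still between calls to the robot, and variables do not carry over. Pictures are saved under pics/ and viewed, at most 10 in all, crops included, and the job is handed in when it is done.

```bash
ls; mkdir -p pics; python3 - <<'E'
from station import ctrl, viewer, job, get_obs
import cv2,numpy as np
for n in("scene","side"):
    c=viewer.camera(n);cv2.imwrite(f"pics/{n}0.png",c["pixels"])
    print(n,c["fx"],c["fy"],c["cx"],c["cy"],{k:v for k,v in c.items() if k not in("pixels",)}.keys());print(np.round(c["extrinsics"],4).tolist())
o=get_obs();print(o,ctrl.tip_extent)
E
```

```text
pics
station.py
scene 463.1950867958815 463.1950867958815 311.6656858428874 234.26101611402007 dict_keys(['fx', 'fy', 'cx', 'cy', 'extrinsics'])
[[0.644, 0.297, -0.7051, -0.1423], [-0.7649, 0.2656, -0.5868, -0.5324], [0.013, 0.9172, 0.3982, 0.4594], [0.0, 0.0, 0.0, 1.0]]
side 518.729125760991 518.729125760991 323.7714039675061 236.81527869904315 dict_keys(['fx', 'fy', 'cx', 'cy', 'extrinsics'])
[[-0.9837, 0.1149, -0.1381, 0.3745], [-0.1791, -0.5714, 0.8009, 0.9053], [0.0131, 0.8126, 0.5827, 0.7274], [0.0, 0.0, 0.0, 1.0]]
{'time_s': 0.1, 'qpos': array([ 1.23041813e+00,  3.00388114e-01,  1.52149643e+00, -1.80939779e-05,
        1.32067075e+00, -6.65940570e-02]), 'joint_vel': array([ 1.14490355e-03, -1.97551186e-03, -2.32769616e-03, -5.35856211e-05,
       -2.44283632e-03, -4.31983178e-04]), 'tau': array([-1.91431727e-04, -5.32642686e+01, -3.53281975e+01,  7.08428957e-02,
        2.35204987e-02, -1.04131368e-05]), 'ee_pos': array([0.14864491, 0.5293274 , 0.22696764]), 'eef_rot': array([-3.14063098e+00, -4.65707137e-05,  2.86781298e+00]), 'force': array([-0.50976884, -0.13644795, -0.5014967 ]), 'moment': array([ 0.05774008,  0.03730446, -0.02222953]), 'grip_force': 0.0, 'grip_width': 0.09413741786869881} 0.022
```

View pics/scene0.png

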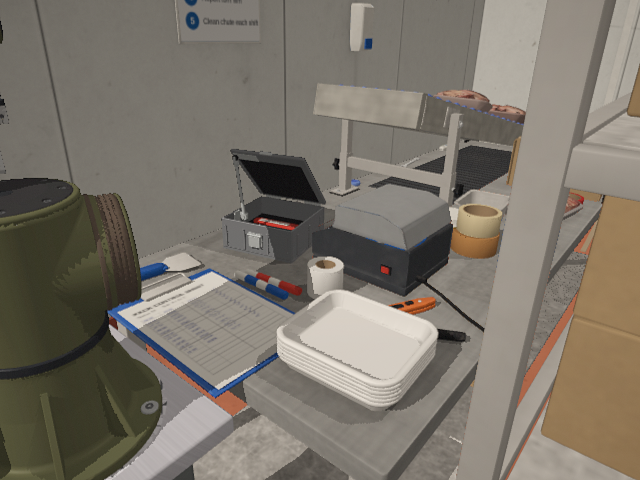

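View pics/side0.png

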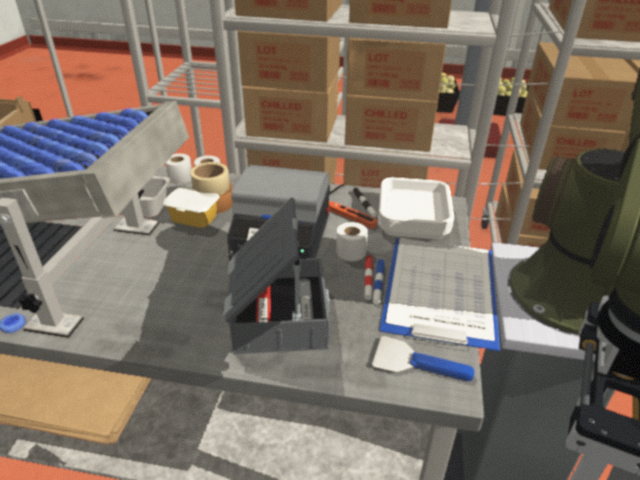

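The scene image shows the case at about (275,205), with the stay at its left front; the side image shows it at about (280,290). I'll enlarge both.

```bash
python3 - <<'E'
import cv2
a=cv2.imread("pics/scene0.png")[140:270,210:340];b=cv2.imread("pics/side0.png")[190:360,215:345]
cv2.imwrite("pics/c1.png",cv2.resize(a,None,fx=4.6,fy=4.6,interpolation=cv2.INTER_CUBIC))
cv2.imwrite("pics/c2.png",cv2.resize(b,None,fx=3.5,fy=3.5,interpolation=cv2.INTER_CUBIC))
E
```

```text
(no output)
```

View pics/c1.png

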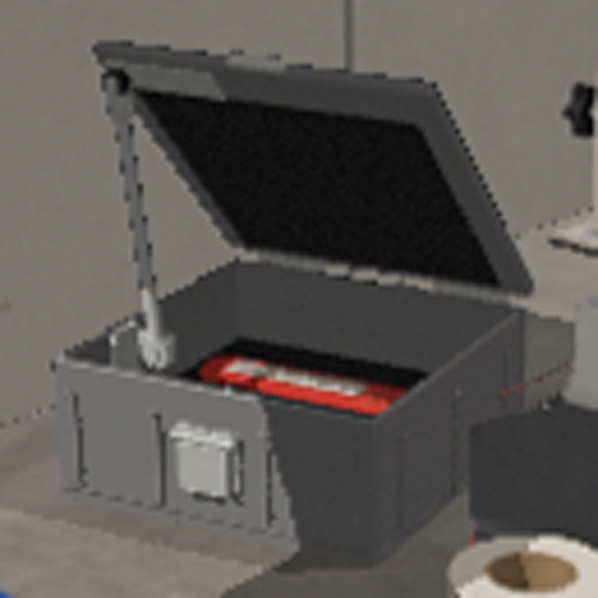

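View pics/c2.png

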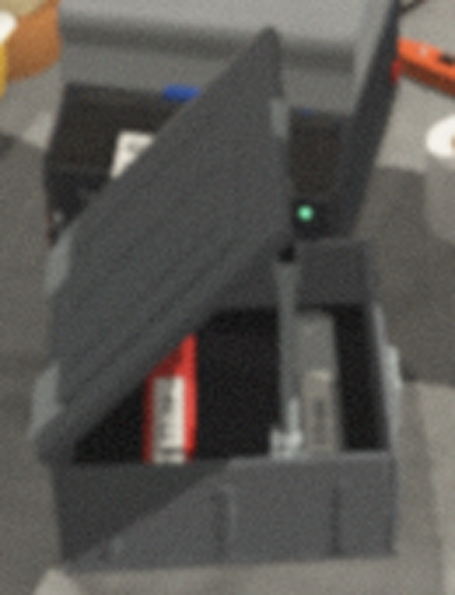

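```bash
cat > h.py <<'E'
import numpy as np
from scipy.optimize import least_squares
K={"scene":(463.195,311.666,234.261,[[0.644,0.297,-0.7051,-0.1423],[-0.7649,0.2656,-0.5868,-0.5324],[0.013,0.9172,0.3982,0.4594]]),
"side":(518.729,323.771,236.815,[[-0.9837,0.1149,-0.1381,0.3745],[-0.1791,-0.5714,0.8009,0.9053],[0.0131,0.8126,0.5827,0.7274]])}
def proj(n,p):
    f,cx,cy,E=K[n];E=np.array(E);q=E[:,:3].T@(np.asarray(p)-E[:,3])
    return np.array([cx-f*q[0]/q[2],cy+f*q[1]/q[2]])
def w(s,p):
    c,d=np.cos(s[2]),np.sin(s[2]);return np.array([s[0]+c*p[0]-d*p[1],s[1]+d*p[0]+c*p[1],p[2]])
E
python3 - <<'E'
from h import *
a,b,h=.0875,.09,.075
tip=(-.033,.063-.139*np.cos(1.69),.064+.139*np.sin(1.69))
O=[("scene",(-a,b,h),62,362),("scene",(-a,b,0),65,490),("scene",(-a,-b,h),382,415),("scene",(-a,-b,0),372,568),("scene",(a,-b,h),522,313),("scene",tip,117,80),
("side",(-a,b,h),390,460),("side",(-a,b,0),392,553),("side",(a,b,0),65,560),("side",(-a,-b,h),366,243),("side",tip,287,250)]
U=[np.array([u/4.6+210,v/4.6+140]) if n=="scene" else np.array([u/3.5+215,v/3.5+190]) for n,_,u,v in O]
f=lambda s:np.concatenate([proj(o[0],w(s,o[1]))-u for o,u in zip(O,U)])
r=least_squares(f,[.6,.3,0],loss="soft_l1");print(r.x,np.round(r.fun.reshape(-1,2),1))
s=r.x
print("tip",w(s,tip),"pivot",w(s,(-.033,.063,.064)),"hinge",w(s,(.0915,0,.077)))
for t in(.84,.6,.3,0):
  print(t,"lip",w(s,(.0915-.19*np.cos(t)-.002*np.sin(t),0,.077+.19*np.sin(t)-.002*np.cos(t))))
print([np.round(proj("side",w(s,(x,b,h))),0) for x in(-a,a)])
E
```

```bash
cat >> h.py <<'E'
from scipy.spatial.transform import Rotation as R
S=np.array([0.58503,0.18709,0.25887])
Rc=R.from_euler("z",S[2])
def tool(phi):   # case-frame axes as columns: x=left, y=up-normal, z=along finger
    s,c=np.sin(phi),np.cos(phi)
    return Rc*R.from_matrix(np.array([[0,s,c],[1,0,0],[0,c,-s]]))
def tcp(ux,y,uz,phi):  # upper tip corner (case frame) -> TCP world
    T=tool(phi);return w(S,(ux,y,uz))-T.apply([0,.0125,.022])
def under(s,th,g=0):
    return np.array([.0915-s*np.cos(th)-(.002+g)*np.sin(th),.077+s*np.sin(th)-(.002+g)*np.cos(th)])
def plan(o,p,phi):
    """rotation to do first (tool frame), then translation (new tool frame)"""
    r0=R.from_euler("xyz",o["eef_rot"]);T=tool(phi)
    return np.round((r0.inv()*T).as_rotvec(),3),np.round(T.inv().apply(p-o["ee_pos"]),4)
def state(o):
    """case-frame x,y,z of upper tip corner, and tilt"""
    r0=R.from_euler("xyz",o["eef_rot"]);u=o["ee_pos"]+r0.apply([0,.0125,.022])
    q=Rc.inv().apply(u-[S[0],S[1],0]);z=r0.apply([0,0,1]);return np.round(np.r_[q,np.arcsin(-z[2])],4)
E
python3 - <<'E'
from h import *
from station import ctrl, viewer, job, get_obs
o=get_obs()
u=under(.150,.84,.010);v=under(.24,.84,.010)
for y,q in((.110,v),(.110,u),(.07,u)):
  p=tcp(q[0],y,q[1],.84);print(q,p,plan(o,p,.84))
E
```

```text
[-0.0776268   0.24770479] [0.45863822 0.2674115  0.25574366] (array([-0.664, -0.378,  0.99 ]), array([-0.3325,  0.1924,  0.1338]))
[-0.01755514  0.18068691] [0.51670828 0.28278914 0.18872578] (array([-0.664, -0.378,  0.99 ]), array([-0.3325,  0.1924,  0.2238]))
[-0.01755514  0.18068691] [0.52694782 0.24412195 0.18872578] (array([-0.664, -0.378,  0.99 ]), array([-0.3725,  0.1924,  0.2238]))
```

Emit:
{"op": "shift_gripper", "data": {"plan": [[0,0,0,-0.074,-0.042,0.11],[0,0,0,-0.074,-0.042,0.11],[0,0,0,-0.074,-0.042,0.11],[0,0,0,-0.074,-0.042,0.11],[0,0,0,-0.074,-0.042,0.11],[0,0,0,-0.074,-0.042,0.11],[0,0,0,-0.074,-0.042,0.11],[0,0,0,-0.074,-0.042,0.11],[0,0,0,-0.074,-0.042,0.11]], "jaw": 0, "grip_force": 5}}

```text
refused: plan[0]: [0, 0, 0, -0.074, -0.042, 0.11] is not of type 'number' (schema: type "number"). Nothing was moved.
```

I used the wrong layout. The manual says one flat list, 6 numbers to a row, no inner brackets; once more.

Emit:
{"op": "shift_gripper", "data": {"plan": [0,0,0,-0.074,-0.042,0.11,0,0,0,-0.074,-0.042,0.11,0,0,0,-0.074,-0.042,0.11,0,0,0,-0.074,-0.042,0.11,0,0,0,-0.074,-0.042,0.11,0,0,0,-0.074,-0.042,0.11,0,0,0,-0.074,-0.042,0.11,0,0,0,-0.074,-0.042,0.11,0,0,0,-0.074,-0.042,0.11], "jaw": 0, "grip_force": 5}}

```text
time_s: 1.0
ee_pos: [0.1486, 0.5294, 0.2276]
eef_rot: [2.405, -0.005, 1.826]
force: [0.7, 0.4, -0.7]
grip_width: 0.0259
grip_force: 0.0
```

```bash
python3 - <<'E'
from h import *
from station import ctrl, viewer, job, get_obs
o=get_obs();v=under(.24,.84,.010);print(o["qpos"],plan(o,tcp(v[0],.11,v[1],.84),.84),state(o))
E
```

```text
[ 1.52183634  0.22575585  1.77290844 -0.82677375  1.05456574  1.66239865] (array([ 0.006, -0.001, -0.006]), array([-0.3326,  0.192 ,  0.1343])) [-0.3102  0.4426  0.2197  0.8341]
```

Emit:
{"op": "shift_gripper", "data": {"plan": [-0.037,0.0213,0.0149,0,0,0,-0.037,0.0213,0.0149,0,0,0,-0.037,0.0213,0.0149,0,0,0,-0.037,0.0213,0.0149,0,0,0,-0.037,0.0213,0.0149,0,0,0,-0.037,0.0213,0.0149,0,0,0,-0.037,0.0213,0.0149,0,0,0,-0.037,0.0213,0.0149,0,0,0,-0.037,0.0213,0.0149,0,0,0,0,0,0,0,0,0]}}

```text
time_s: 2.0
ee_pos: [0.4616, 0.2633, 0.2557]
eef_rot: [2.408, -0.001, 1.825]
force: [-1.2, 0.7, -0.3]
grip_width: 0.0007
grip_force: 0.0
```

```bash
python3 - <<'E'
from h import *
from station import ctrl, viewer, job, get_obs
import cv2
o=get_obs();v=under(.24,.84,.010);print(o["qpos"],plan(o,tcp(v[0],.11,v[1],.84),.84),state(o))
a=viewer.camera("scene")["pixels"][130:260,180:340];b=viewer.camera("side")["pixels"][190:360,215:390]
a=cv2.resize(a,(640,520),interpolation=2)[:, :];b=cv2.resize(b,(535,520),interpolation=2)
cv2.imwrite("pics/d1.png",cv2.resize(np.hstack([a,b]),(800,354)))
E
```

```text
[ 0.53645607 -0.06845641  2.01940597 -0.39096692  0.50957537  0.55804954] (array([ 0.003,  0.002, -0.004]), array([ 0.0048, -0.0013, -0.0012])) [-0.0758  0.1051  0.2477  0.8371]
```

View pics/d1.png

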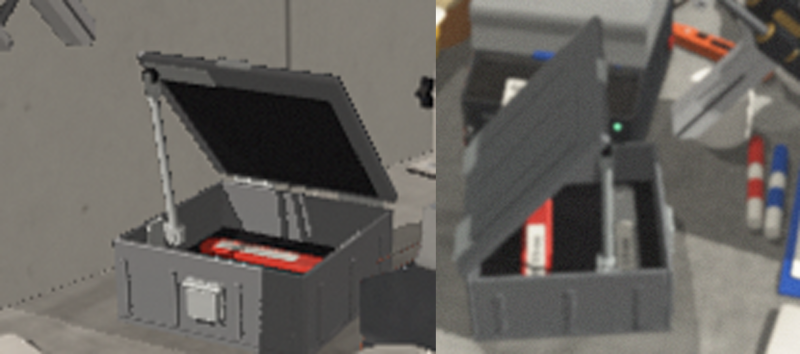

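```bash
python3 - <<'E'
from h import *
from station import ctrl, viewer, job, get_obs
o=get_obs();r=R.from_euler("xyz",o["eef_rot"])
for d in([0,.0125,.022],[0,-.0125,.022]):
  p=o["ee_pos"]+r.apply(d);print(p,proj("side",p),proj("scene",p))
l=w(S,(-.037,.092,.217));print(proj("side",l),proj("scene",l))
E
```

```text
[0.4821178  0.27216703 0.24706244] [324.57194402 247.28546708] [211.2871646  139.29934304]
[0.4641267  0.26749012 0.23034577] [336.25021151 255.42645613] [206.54003523 148.73005751]
[298.12173347 257.06543964] [229.397059   150.11422674]
```

Emit:
{"op": "shift_gripper", "data": {"plan": [0.004,-0.001,0.02,0,0,0,0,0,0.03,0,0,0,0,0,0.025,0,0,0,0,0,0.014,0,0,0,0,0,0,0,0,0]}}

```text
time_s: 2.6
ee_pos: [0.5133, 0.2873, 0.1865]
eef_rot: [2.412, -0.002, 1.832]
force: [0.1, -0.2, -0.2]
grip_width: 0.0006
grip_force: 0.0
```

```bash
python3 - <<'E'
from h import *
from station import ctrl, viewer, job, get_obs
import cv2
o=get_obs();u=under(.15,.84,.010);print(plan(o,tcp(u[0],.11,u[1],.84),.84),state(o),o["force"])
a=viewer.camera("scene")["pixels"][130:260,180:340];b=viewer.camera("side")["pixels"][190:360,215:390]
a=cv2.resize(a,(640,520),interpolation=2)[:, :];b=cv2.resize(b,(535,520),interpolation=2)
cv2.imwrite("pics/d2.png",cv2.resize(np.hstack([a,b]),(800,354)))
E
```

```text
(array([-0.001, -0.002,  0.   ]), array([-0.0052,  0.0031, -0.0002])) [-0.0197  0.1153  0.1784  0.8411] [ 0.06347013 -0.24722333 -0.21584335]
```

View pics/d2.png

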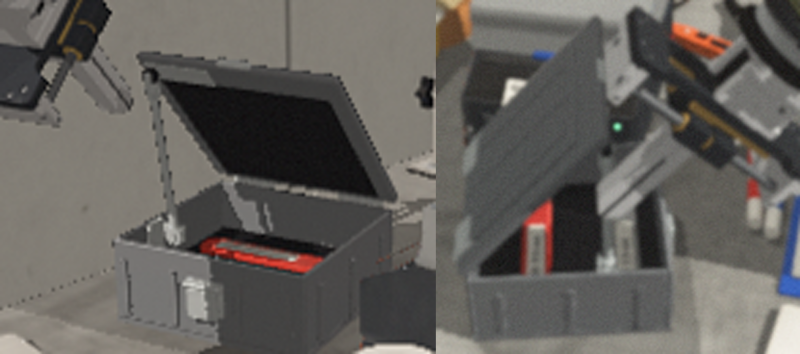

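```bash
python3 - <<'E'
from h import *
from station import ctrl, viewer, job, get_obs
import cv2
o=get_obs();r=R.from_euler("xyz",o["eef_rot"])
for d in([0,.0885,-.075],[0,.0885,-.055],[0,-.0885,-.075]):
  p=o["ee_pos"]+r.apply(d);q=proj("side",p);s=proj("scene",p);print(Rc.inv().apply(p-[S[0],S[1],0]),q,s,(640+3.057*(q[0]-215))*.681,(q[1]-190)*3.057*.681)
b=viewer.camera("side")["pixels"][160:360,240:440]
a=viewer.camera("scene")["pixels"][90:240,150:300]
cv2.imwrite("pics/d3.png",np.hstack([cv2.resize(a,(400,400),interpolation=2),cv2.resize(b,(400,400),interpolation=2)]))
E
```

```text
[-0.02806825  0.1148038   0.30353497] [291.70006998 220.2091216 ] [220.79035589 109.18339204] 595.5155095764692 62.88986289493097
[-0.01469403  0.1148587   0.28866461] [282.88735949 228.87596448] [224.73352911 115.2187754 ] 577.1690590622599 80.93264374649686
[-0.15967138  0.11480894  0.18517275] [374.86909804 278.38359227] [186.90037983 176.28166958] 768.6582060809613 183.99846491256213
```

View pics/d3.png

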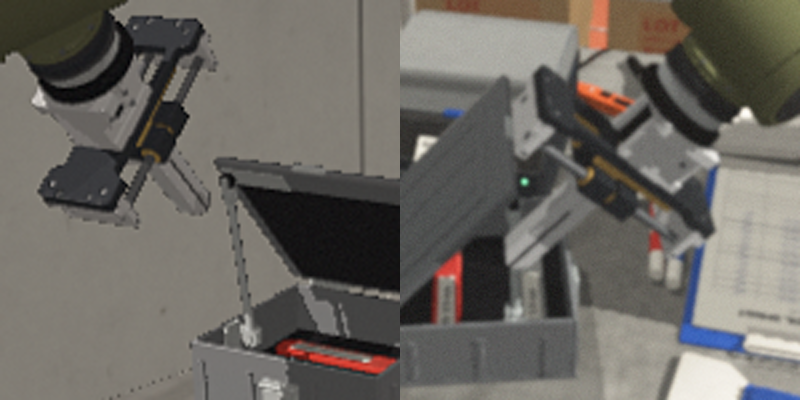

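Emit:
{"op": "shift_gripper", "data": {"plan": [-0.01,0.002,0,0,0,0,-0.01,0,0,0,0,0,-0.008,0,0,0,0,0,-0.006,0,0,0,0,0,-0.006,0,0,0,0,0]}}

```text
time_s: 3.3
ee_pos: [0.5256, 0.2479, 0.1907]
eef_rot: [2.407, -0.002, 1.83]
force: [-0.3, 0.5, -0.5]
grip_width: 0.0005
grip_force: 0.6
```

```bash
cat > look.py <<'E'
from h import *
from station import ctrl, viewer, job, get_obs
o=get_obs();print(state(o),o["force"],o["time_s"])
E
python3 look.py
```

```text
[-0.0179  0.0741  0.1828  0.8366] [-0.31077699  0.493959   -0.50587711] 3.3
```

Emit:
{"op": "shift_gripper", "data": {"plan": [-0.005,0,0,0,0,0,-0.005,0,0,0,0,0,-0.004,0,0,0,0,0,0,0,0,0,0,0,0,0,0,0,0,0]}}

```text
time_s: 3.8
ee_pos: [0.5295, 0.2345, 0.1902]
eef_rot: [2.408, -0.002, 1.83]
force: [-0.3, -0.4, 0.4]
grip_width: 0.0005
grip_force: 0.0
```

```bash
python3 look.py; python3 - <<'E'
from station import ctrl, viewer, job, get_obs
import cv2,numpy as np
b=viewer.camera("side")["pixels"][160:360,240:440]
a=viewer.camera("scene")["pixels"][110:260,190:340]
cv2.imwrite("pics/d4.png",np.hstack([cv2.resize(a,(400,400),interpolation=2),cv2.resize(b,(400,400),interpolation=2)]))
E
```

```text
[-0.0176  0.06    0.1823  0.8371] [-0.27049651 -0.35974882  0.43908641] 3.8
```

View pics/d4.png

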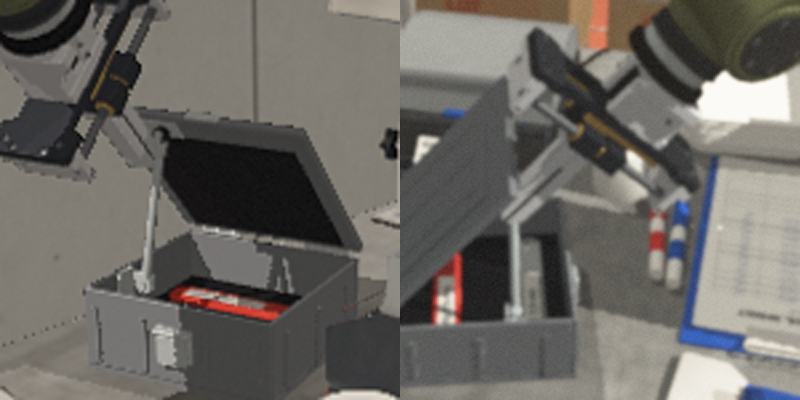

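The stay (base (145,280), tip (160,135) in the left half) is near upright with the finger against it; the lid is still propped. I'll keep pushing.

Emit:
{"op": "shift_gripper", "data": {"plan": [-0.005,0,0,0,0,0,-0.004,0,0,0,0,0]}}

```text
time_s: 4.1
ee_pos: [0.5318, 0.2257, 0.1898]
eef_rot: [2.409, -0.002, 1.83]
force: [-0.5, 0.3, -0.7]
grip_width: 0.0004
grip_force: 0.0
```

```bash
python3 look.py
```

```text
[-0.0176  0.051   0.1818  0.8378] [-0.49113575  0.25080346 -0.74410072] 4.1
```

Emit:
{"op": "shift_gripper", "data": {"plan": [-0.004,0,0,0,0,0,0,0,0,0,0,0,0,0,0,0,0,0,0,0,0,0,0,0]}}

```text
time_s: 4.5
ee_pos: [0.5327, 0.2217, 0.1895]
eef_rot: [2.409, -0.002, 1.83]
force: [-0.9, -1.4, -1.3]
grip_width: 0.0003
grip_force: 0.9
```

```bash
python3 look.py; python3 - <<'E'
from station import ctrl, viewer, job, get_obs
import cv2,numpy as np
b=viewer.camera("side")["pixels"][160:360,240:440]
a=viewer.camera("scene")["pixels"][110:260,190:340]
cv2.imwrite("pics/d5.png",np.hstack([cv2.resize(a,(400,400),interpolation=2),cv2.resize(b,(400,400),interpolation=2)]))
E
```

```text
[-0.0177  0.0468  0.1815  0.8385] [-0.8960497  -1.37458067 -1.25867203] 4.5
```

View pics/d5.png

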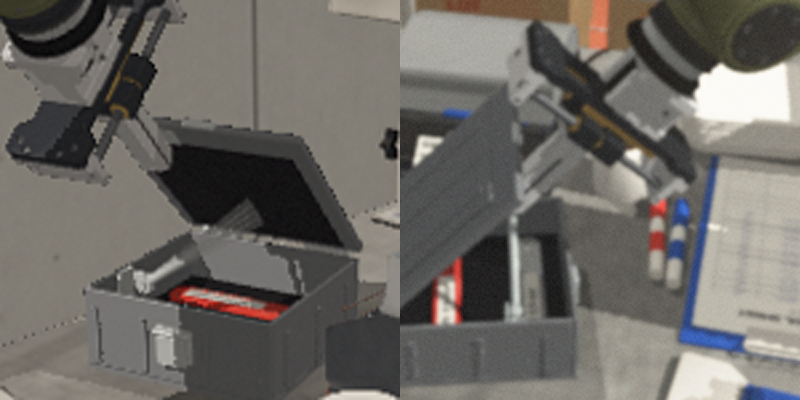

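The stay is down and to the right at about (200,260), and the lid rests on the finger. Next I work out the lowering path.

```bash
cat > path.py <<'E'
from h import *
from station import ctrl, viewer, job, get_obs
o=get_obs();st=state(o);print(st,o["force"]);ph=st[3]
prev=st[[0,2]]
for t,d in((.76,.036),(.65,.028),(.5,.020),(.4,.016),(.3,.012),(.2,.010),(.1,.009),(.05,.008),(0,.008),(-.05,.008)):
    if len(__import__("sys").argv)>1 and t>float(__import__("sys").argv[1]):continue
    u=under(.19,t)+d*np.array([np.cos(ph),-np.sin(ph)])
    D=u-prev;prev=u
    print(t,np.round(u,4),"dy,dz tool",np.round([D@[np.sin(ph),np.cos(ph)],D@[np.cos(ph),-np.sin(ph)]],4))
E
```

Emit:
{"op": "shift_gripper", "data": {"plan": [0,0,0,0,0,0,0,0,0,0,0,0,0,0,0,0,0,0,0,0,0,0,0,0,0,0,0,0,0,0]}}

```text
time_s: 5.1
ee_pos: [0.5329, 0.2218, 0.1897]
eef_rot: [2.409, -0.002, 1.83]
force: [-1.8, -1.6, -1.4]
grip_width: 0.0011
grip_force: 0.8
```

```bash
python3 path.py
```

```text
[-0.0175  0.0469  0.1817  0.8379] [-1.77270408 -1.62734475 -1.40483468]
0.76 [-0.0235  0.1797] dy,dz tool [-0.0058 -0.0025]
0.65 [-0.0422  0.1696] dy,dz tool [-0.0207 -0.005 ]
0.5 [-0.0628  0.1515] dy,dz tool [-0.0274 -0.0003]
0.4 [-0.0736  0.1373] dy,dz tool [-0.0175  0.0034]
0.3 [-0.0826  0.1223] dy,dz tool [-0.0167  0.0051]
0.2 [-0.0884  0.1054] dy,dz tool [-0.0157  0.0087]
0.1 [-0.0917  0.0873] dy,dz tool [-0.0145  0.0112]
0.05 [-0.093   0.0786] dy,dz tool [-0.0068  0.0056]
0 [-0.0931  0.0691] dy,dz tool [-0.0065  0.007 ]
-0.05 [-0.0928  0.0596] dy,dz tool [-0.0061  0.0073]
```

Emit:
{"op": "shift_gripper", "data": {"plan": [0,-0.003,-0.001,0,0,0,0,-0.004,-0.002,0,0,0,0,-0.005,-0.001,0,0,0,0,-0.005,-0.001,0,0,0,0,-0.005,-0.001,0,0,0,0,-0.005,-0.001,0,0,0,0,-0.005,0,0,0,0,0,-0.005,0,0,0,0,0,-0.005,0,0,0,0,0,-0.005,0,0,0,0]}}

```text
time_s: 6.1
ee_pos: [0.4943, 0.2116, 0.1632]
eef_rot: [2.409, -0.002, 1.83]
force: [0.3, -0.8, -3.2]
grip_width: 0.0001
grip_force: 0.9
```

```bash
python3 path.py .55
```

```text
[-0.0574  0.0469  0.1552  0.8378] [ 0.34874575 -0.7825324  -3.24732057]
0.5 [-0.0628  0.1515] dy,dz tool [-0.0065 -0.0009]
0.4 [-0.0736  0.1373] dy,dz tool [-0.0175  0.0034]
0.3 [-0.0826  0.1223] dy,dz tool [-0.0167  0.0051]
0.2 [-0.0884  0.1054] dy,dz tool [-0.0157  0.0087]
0.1 [-0.0917  0.0873] dy,dz tool [-0.0145  0.0112]
0.05 [-0.093   0.0786] dy,dz tool [-0.0068  0.0056]
0 [-0.0931  0.0691] dy,dz tool [-0.0065  0.007 ]
-0.05 [-0.0928  0.0596] dy,dz tool [-0.0061  0.0073]
```

Contact holds (about 3 N downward). Lowering further.

Emit:
{"op": "shift_gripper", "data": {"plan": [0,-0.003,0,0,0,0,0,-0.004,0,0,0,0,0,-0.004,0,0,0,0,0,-0.004,0.001,0,0,0,0,-0.004,0.001,0,0,0,0,-0.004,0.001,0,0,0,0,-0.004,0.001,0,0,0,0,-0.004,0.001,0,0,0,0,-0.004,0.001,0,0,0,0,-0.004,0.001,0,0,0]}}

```text
time_s: 7.1
ee_pos: [0.4709, 0.2054, 0.1319]
eef_rot: [2.409, -0.002, 1.83]
force: [-0.1, -0.6, -1.8]
grip_width: 0.0005
grip_force: 0.9
```

```bash
python3 path.py .35
```

```text
[-0.0816  0.047   0.1239  0.8378] [-0.08067766 -0.62603731 -1.83220951]
0.3 [-0.0826  0.1223] dy,dz tool [-0.0018  0.0005]
0.2 [-0.0884  0.1054] dy,dz tool [-0.0157  0.0087]
0.1 [-0.0917  0.0873] dy,dz tool [-0.0145  0.0112]
0.05 [-0.093   0.0786] dy,dz tool [-0.0068  0.0056]
0 [-0.0931  0.0691] dy,dz tool [-0.0065  0.007 ]
-0.05 [-0.0928  0.0596] dy,dz tool [-0.0061  0.0073]
```

Emit:
{"op": "shift_gripper", "data": {"plan": [0,-0.003,0.001,0,0,0,0,-0.003,0.001,0,0,0,0,-0.003,0.002,0,0,0,0,-0.003,0.002,0,0,0,0,-0.003,0.002,0,0,0,0,-0.003,0.002,0,0,0,0,-0.003,0.002,0,0,0,0,-0.003,0.002,0,0,0,0,0,0,0,0,0]}}

```text
time_s: 8.0
ee_pos: [0.4631, 0.2031, 0.107]
eef_rot: [2.411, -0.002, 1.832]
force: [-2.7, 0.8, -2.2]
grip_width: 0.0005
grip_force: 1.8
```

```bash
python3 path.py .15; python3 - <<'E'
from station import ctrl, viewer, job, get_obs
import cv2,numpy as np
b=viewer.camera("side")["pixels"][240:360,240:360]
a=viewer.camera("scene")["pixels"][160:280,200:320]
cv2.imwrite("pics/d6.png",np.hstack([cv2.resize(a,(400,400),interpolation=2),cv2.resize(b,(400,400),interpolation=2)]))
E
```

```text
[-0.0898  0.0467  0.099   0.8406] [-2.69442891  0.75932266 -2.19262992]
0.1 [-0.0917  0.0873] dy,dz tool [-0.0093  0.0074]
0.05 [-0.093   0.0785] dy,dz tool [-0.0068  0.0057]
0 [-0.0932  0.069 ] dy,dz tool [-0.0064  0.007 ]
-0.05 [-0.0928  0.0595] dy,dz tool [-0.0061  0.0073]
```

View pics/d6.png

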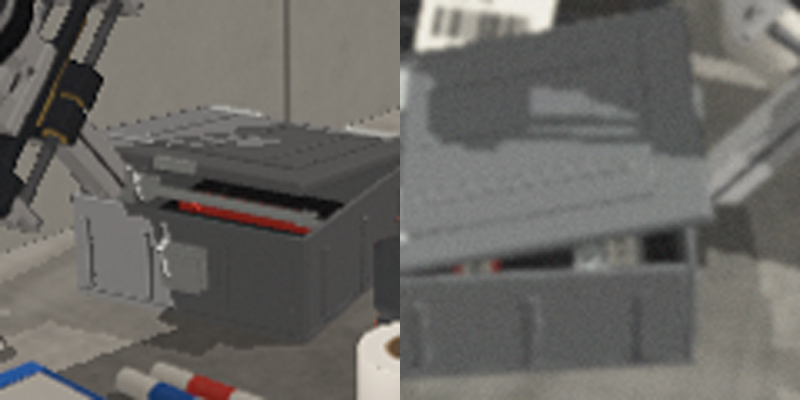

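The finger's tip is under the lip left of the latch (130,190), the stay lies folded across the case, and the lid is about 0.15 rad open. Lowering the last bit slowly.

Emit:
{"op": "shift_gripper", "data": {"plan": [0,-0.002,0.0017,0,0,0,0,-0.002,0.0017,0,0,0,0,-0.002,0.0017,0,0,0,0,-0.002,0.0017,0,0,0,0,-0.002,0.0017,0,0,0,0,-0.002,0.0017,0,0,0,0,0,0,0,0,0]}}

```text
time_s: 8.8
ee_pos: [0.463, 0.2008, 0.0992]
eef_rot: [2.423, -0.006, 1.835]
force: [-4.0, 3.0, -1.4]
grip_width: 0.0006
grip_force: 2.1
```

```bash
python3 path.py .05
```

```text
[-0.0906  0.0446  0.0909  0.8517] [-3.98228224  3.00536191 -1.38798169]
0.05 [-0.0931  0.0785] dy,dz tool [-0.0101  0.0077]
0 [-0.0932  0.069 ] dy,dz tool [-0.0064  0.0071]
-0.05 [-0.0929  0.0595] dy,dz tool [-0.006   0.0074]
```

```bash
python3 - <<'E'
from station import ctrl, viewer, job, get_obs
o=get_obs();print(o["qpos"],o["joint_vel"],o["tau"])
E
```

```text
[ 0.36802313  0.1528093   2.2345414  -1.04010382  0.07397758  1.12169732] [ 2.09861267e-03 -1.71079568e-03 -1.69468531e-03 -2.94060354e-05
  5.13450726e-03  4.86001340e-03] [ -1.98091194 -35.37344456 -27.4739778   -0.11638373  -0.58593303
   0.05493846]
```

The arm has hit its limits: q4 is at -1.04 and q5 is near 0. I'll steepen the finger about the contact point and yaw it towards the arm's plane to free the wrist.

Emit:
{"op": "shift_gripper", "data": {"plan": [-0.0009,0.0007,-0.0006,0.05,0.033,-0.038,-0.0009,0.0007,-0.0006,0.05,0.033,-0.038,-0.0009,0.0007,-0.0006,0.05,0.033,-0.038,-0.0009,0.0007,-0.0006,0.05,0.033,-0.038,0,0,0,0,0,0]}}

```text
time_s: 9.3
ee_pos: [0.4653, 0.1908, 0.0993]
eef_rot: [2.494, 0.02, 1.874]
force: [-5.7, 1.9, -1.9]
grip_width: 0.0004
grip_force: 2.2
```

```bash
cat > st.py <<'E'
from h import *
from station import ctrl, viewer, job, get_obs
o=get_obs();st=state(o);r=R.from_euler("xyz",o["eef_rot"])
f=Rc.inv().apply(o["force"]);print(st,"F case",f,"q",np.round(o["qpos"],3))
A=(Rc.inv()*r).as_matrix();print("yaw rel",np.arctan2(A[1,2],A[0,2]),"down in tool",np.round(A.T@[0,0,-1],3),"+x in tool",np.round(A.T@[1,0,0],3))
E
python3 st.py
```

```text
[-0.0915  0.0351  0.0893  0.923 ] F case [-5.03745551  3.25283372 -1.89115723] q [ 0.333  0.147  2.201 -0.226  0.149  0.235]
yaw rel 0.018593724443966755 down in tool [ 0.02  -0.603  0.797] +x in tool [-0.045  0.796  0.603]
```

Emit:
{"op": "shift_gripper", "data": {"plan": [0.004,0.0007,-0.0006,0.05,0,0,0.004,0.0007,-0.0006,0.05,0,0,0,0,0,0,0,0]}}

```text
time_s: 9.6
ee_pos: [0.4631, 0.1984, 0.1007]
eef_rot: [2.596, 0.02, 1.872]
force: [-6.8, -2.8, -1.9]
grip_width: 0.0004
grip_force: 3.3
```

```bash
python3 st.py
```

```text
[-0.0929  0.0429  0.0884  1.0249] F case [-7.27686355 -0.94784886 -1.86494413] q [ 0.354  0.157  2.137 -0.148  0.306  0.176]
yaw rel 0.009502589123846545 down in tool [ 0.02  -0.519  0.855] +x in tool [-0.042  0.854  0.519]
```

Emit:
{"op": "shift_gripper", "data": {"plan": [0,-0.0025,0.0015,0,0,0,0,-0.0016,0.0026,0,0,0,0,-0.0016,0.0026,0,0,0,0,-0.0016,0.0026,0,0,0,0,0,0,0,0,0]}}

```text
time_s: 10.1
ee_pos: [0.4618, 0.198, 0.0884]
eef_rot: [2.594, 0.019, 1.873]
force: [-5.5, -1.8, -2.4]
grip_width: 0.0006
grip_force: 2.9
```

```bash
python3 st.py
```

```text
[-0.0942  0.0428  0.0762  1.0229] F case [-5.81037003 -0.31630249 -2.39840748] q [ 0.353  0.181  2.149 -0.163  0.268  0.191]
yaw rel 0.011977066675720181 down in tool [ 0.019 -0.521  0.854] +x in tool [-0.044  0.853  0.521]
```

Tracking well. Ten more millimetres down.

Emit:
{"op": "shift_gripper", "data": {"plan": [0,-0.001,0.0017,0,0,0,0,-0.001,0.0017,0,0,0,0,-0.001,0.0017,0,0,0,0,-0.001,0.0017,0,0,0,0,0,0,0,0,0]}}

```text
time_s: 10.6
ee_pos: [0.4617, 0.1979, 0.0806]
eef_rot: [2.594, 0.019, 1.873]
force: [-7.8, -1.1, -2.5]
grip_width: 0.0005
grip_force: 3.7
```

```bash
python3 st.py
```

```text
[-0.0943  0.0427  0.0683  1.0234] F case [-7.84506762  0.95835586 -2.53733563] q [ 0.353  0.199  2.153 -0.176  0.247  0.204]
yaw rel 0.012092383716383895 down in tool [ 0.019 -0.52   0.854] +x in tool [-0.044  0.853  0.52 ]
```

Emit:
{"op": "shift_gripper", "data": {"plan": [0,-0.001,0.0017,0,0,0,0,-0.001,0.0017,0,0,0,0,0,0,0,0,0]}}

```text
time_s: 10.9
ee_pos: [0.4626, 0.1981, 0.0774]
eef_rot: [2.592, 0.019, 1.873]
force: [-3.4, -1.1, -2.0]
grip_width: 0.0004
grip_force: 1.8
```

```bash
python3 st.py
```

```text
[-0.0934  0.0427  0.0651  1.0213] F case [-3.56261114 -0.16154382 -1.9926721 ] q [ 0.353  0.208  2.154 -0.183  0.236  0.211]
yaw rel 0.012450621250867997 down in tool [ 0.019 -0.522  0.853] +x in tool [-0.044  0.852  0.522]
```

Emit:
{"op": "shift_gripper", "data": {"plan": [0,-0.001,0.0017,0,0,0,0,-0.001,0.0017,0,0,0,0,0,0,0,0,0]}}

```text
time_s: 11.2
ee_pos: [0.4629, 0.1981, 0.0735]
eef_rot: [2.592, 0.019, 1.873]
force: [-1.3, -0.1, -0.1]
grip_width: 0.0008
grip_force: 0.0
```

```bash
python3 st.py
```

```text
[-0.0931  0.0426  0.0613  1.0207] F case [-1.26442287  0.20268963 -0.05642815] q [ 0.353  0.217  2.155 -0.191  0.225  0.219]
yaw rel 0.01265125859539764 down in tool [ 0.019 -0.522  0.852] +x in tool [-0.044  0.851  0.523]
```

Emit:
{"op": "shift_gripper", "data": {"plan": [0,-0.001,0.0017,0,0,0,0,-0.001,0.0017,0,0,0,0,0,0,0,0,0]}}

```text
time_s: 11.5
ee_pos: [0.4625, 0.1979, 0.0692]
eef_rot: [2.593, 0.019, 1.873]
force: [-0.4, -0.0, -0.2]
grip_width: 0.0004
grip_force: 0.0
```

```bash
python3 st.py
```

```text
[-0.0935  0.0425  0.0569  1.0219] F case [-0.40041105  0.08475795 -0.17719433] q [ 0.352  0.227  2.157 -0.2    0.214  0.228]
yaw rel 0.012474639140467592 down in tool [ 0.019 -0.521  0.853] +x in tool [-0.044  0.852  0.522]
```

Emit:
{"op": "shift_gripper", "data": {"plan": [0,-0.006,-0.002,0,0,0,0,-0.008,-0.004,0,0,0,0,-0.008,-0.01,0,0,0,0,-0.004,-0.02,0,0,0,0,0,-0.03,0,0,0,0,0,-0.03,0,0,0,0,0,-0.03,0,0,0,0,0,0,0,0,0]}}

```text
time_s: 12.3
ee_pos: [0.3776, 0.1734, 0.1661]
eef_rot: [2.587, 0.019, 1.874]
force: [0.9, -0.5, 0.4]
grip_width: 0.0004
grip_force: 0.0
```

```bash
python3 st.py; python3 - <<'E'
from h import *
from station import ctrl, viewer, job, get_obs
import cv2
b=viewer.camera("side")["pixels"];a=viewer.camera("scene")["pixels"]
cv2.imwrite("pics/f_scene.png",a);cv2.imwrite("pics/f_side.png",b)
for t in(0,.05):
  for y in(.092,-.092):
    u=under(.19,t);print(t,y,proj("scene",w(S,(u[0],y,u[1]))),proj("side",w(S,(u[0],y,u[1]))))
# gap check: side column through left wall, grey rows
for x in (260,300):print(x,b[270:350:3,x].mean(1).astype(int))
E
```

```text
[-0.1818  0.0407  0.154   1.0162] F case [ 0.75124014 -0.68498113  0.43874738] q [ 0.375 -0.194  2.291 -0.113  0.496  0.151]
yaw rel 0.013557636196397233 down in tool [ 0.019 -0.526  0.85 ] +x in tool [-0.044  0.849  0.527]
0 0.092 [217.33271169 218.16916145] [334.18361418 319.18940288]
0 -0.092 [289.82064728 232.85857111] [325.68326722 255.5865247 ]
0.05 0.092 [217.08067329 214.2031797 ] [334.23977579 315.30051912]
0.05 -0.092 [289.82503763 228.65643026] [325.68709388 251.91136135]
260 [ 82  82 115 134 126 126 132 128 132 130 128 126 130 131 122 135 133 103
  84  83  85  86  88  83  84  85  82]
300 [ 77  82  90 131 128 129 133 130 126 125 130 127 131 123 130 129 117  84
  86  85  83  85  82  87  85  85  87]
```

```bash
python3 - <<'E'
from h import *
import cv2
a=cv2.imread("pics/f_scene.png").mean(2).astype(int);b=cv2.imread("pics/f_side.png").mean(2).astype(int)
for x,z in((-.06,.085),(-.06,.075),(.05,.085),(.05,.075)):print("side L",x,z,proj("side",w(S,(x,.092,z))))
for y in(.06,-.06):
  for z in(.085,.075):print("scene F",y,z,proj("scene",w(S,(-.0985,y,z))))
for x in(250,310,320):print("side",x,b[305:335,x])
for x in(225,240,275,285):print("scene",x,a[195:245,x])
E
```

```text
side L -0.06 0.085 [312.44352531 316.10122504]
side L -0.06 0.075 [312.44139427 320.20642301]
side L 0.05 0.085 [249.18832391 319.02420488]
side L 0.05 0.075 [249.59283127 323.14624489]
scene F 0.06 0.085 [228.95791815 216.38159902]
scene F 0.06 0.075 [229.2193661  220.57794761]
scene F -0.06 0.085 [276.37842378 225.79476569]
scene F -0.06 0.075 [276.46011509 230.15110912]
side 250 [131 131 130 134 133 129 120 114 120 128 136 138 133 132 133 126 113  92
  87  79  85  85  86  84  89  89  83  81  89  89]
side 310 [132 132 129 125 120 122 126 130 129 132 130 129 127 110  93  85  85  86
  90  87  83  89  85  79  75  76  77  68  70  68]
side 320 [128 126 133 128 127 132 130 133 132 125 131 130 124 101  85  79  86  85
  85  84  83  87  85  87  85  90  89  89  88  86]
scene 225 [123 123 122 123 123 122 123 122 123 123 123 123 123 123 123 113  88 124
 123 123 124 129 137 117 108  72  58  77 117 113 104 116 118 117 118 117
 117 117 117 117 117 117 117 117 116 116 115 116 116 115]
scene 240 [122 123 122 122 122 121 123 113  87 125 124 123 123 123 123 124 123 129
 136 100 125 124 123 124 131 138 117 106  64  78 118 115 115 116 116 115
 114 115 115 114 114 115 116 114 115 115 114 115 115 115]
scene 275 [174 143 121 123 123 124 124 124 123 123 125 125 103 121 124 124 119  86
  78  80  82  81  81  81  79  70  78  82  82  82  81  78  72  66  64  63
  66  67  65  66  67  65  66  65  65  65  65  66  64  65]
scene 285 [100 106 124 122 126 122  98 125 123 122 125 125 120  85  93 122  86  80
  81  82  80  70  80  82  82  82  79  70  83  82  81  82  82  77  71  66
  65  63  64  66  66  65  65  67  65  67  66  67  65  65]
```

```bash
python3 - <<'E'
from station import ctrl, viewer, job, get_obs
print(job.hand_in())
E
```

```text
the job is handed in; nothing more can be done
None
```

The job is handed in at about 12 s: the stay was folded over, and the lid was caught on the finger at about 0.79 rad and lowered slowly. Force readings and pixel checks put it fully shut, with no final picture viewed and no verdict from the hand-in.

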